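# Clamp an injector in the sloped test stand

### The job

Slide the clamp up the track of the sloped injector stand, out of the way, then take the long injector with the square head from the rack and lay it in the two V rests with its thin nose pointing down the slope. Slide the clamp back down so that it rests against the injector's head with no visible gap and the nose is fully home against the lower stop, without slamming or forcing the injector. Leave the other things on the bench where they are.

Things in the scene. Friction and masses are not known exactly. Their poses are not given: they have to be found in the camera images.
- cradle: Dark steel bed of the stand, 340 x 110 mm, sloping 30 degrees, rising away from the robot, fixed on a blue base (320 x 130 mm). x axis up the slope, y across, z square out of the bed. Origin: on the axis of the two V rests, 36 mm above the bed's face, 130 mm above the bench. The injector is home when its origin and axes equal this frame's. The clamp slides along x at y = 0.
- stop (a point): Centre of the lower stop's uphill face, at x = -95 mm on the axis of the V rests, cradle axes. The stop is a dark steel plate 10 mm thick, 50 mm wide, its top 26 mm above this point.
- v_rests (a point): Point on the rests' axis midway between the two aluminium V rests, which are at x = -42 and +30 mm in the cradle frame (10 mm thick along x, 45-degree flanks, 35 mm wide in all, tops 4 mm below the axis). The space between them is free for the fingers, with 36 mm from this axis down to the bed.
- clamp_grip (a point): Grip point in the black upright fin of the clamp, with the cradle's axes. The fin is 40 mm long along the track, 14 mm thick across it, its top 16 mm above this point. It stands on the clamp's aluminium carriage (44 mm long, 36 mm wide, 70 mm at its foot), whose top is 27 mm below this point.
- clamp_face (a point): Centre of the clamp's flat pushing face (downhill end of the carriage), at the height of the V rests' axis; 22 mm downhill of and 40 mm below clamp_grip (cradle axes).
- clamp (a joint): How far the clamp stands down its track, m: 0 fully up the slope (clear), 0.118 fully down. Stiff sliding (about 4 N); it stays where it is left. The pushing face is at x = 0.160 m minus this value in the cradle frame, so it touches the head of an injector that is home at 0.070. At the start it stands too far down for the injector to fit.
- injector: Steel injector, 185 mm, 0.4 kg. Origin on its axis; grip it there across the body. x axis from nose to head, z up. Round 26 mm body from x = -65 to +50 mm, thin 12 mm nose from -95 to -65, dark square head 32 x 32 mm from +50 to +90 with a 12 mm stub on top. At first it lies level in the rack, axis 42 mm above the bench, nose towards the robot.
- injector_nose (a point): End of the injector's thin nose, on its axis.
- rack: Black plastic rack on the bench (fixed), 130 x 200 mm base plate, 10 mm thick, origin under its centre, with two places 100 mm apart along its y (at y = -50 and +50 mm), each of two V rests (10 mm thick at x = -38 and +38 mm, fingers fit between). Which part lies in which place varies.
- nozzle_holder: The other steel part in the rack: shorter (140 mm), 26 mm round body with a round cap of 34 mm diameter and no square head. Same axes and origin height as the injector. Leave it.
- bottle: White plastic bottle, 56 mm diameter, 130 mm tall, origin at the centre of its foot. Leave it.
- parts_cup: Grey plastic cup, 80 mm across, 75 mm tall, origin at the centre of its foot. Leave it.
Mind the look-alikes: they are no part of the job. What is shaped like the injector but blue is not meant.

How it is judged:
On the way, in this order (a step that is already met when the one before it is completed fails the run):
1. the clamp is slid up clear of the injector's place (value of joint clamp below 0.065 m), for 0.2 s.
2. the injector lies in both V rests, nose downhill, and the fingers have let go of it (y of injector in the frame of cradle between -0.004 and 0.004 m and z of injector in the frame of cradle between -0.004 and 0.004 m and angle between the x axis of injector and the x axis of cradle, either way round below 0.06 rad and x of injector_nose in the frame of cradle below -0.05 m and contact force between the fingers and injector below 0.1 N), for 0.2 s.
3. the clamp is slid down against the injector's head and the nose is home against the stop (y of injector in the frame of cradle between -0.004 and 0.004 m and z of injector in the frame of cradle between -0.004 and 0.004 m and angle between the x axis of injector and the x axis of cradle, either way round below 0.06 rad and x of injector_nose in the frame of cradle below -0.05 m and x of injector in the frame of cradle between -0.003 and 0.003 m and x of clamp_face in the frame of injector between 0.085 and 0.093 m), for 0.2 s.
At the end, for the whole second after the job is handed in: The injector is at rest in the V rests, nose downhill: within 4 mm of their axis, within 0.06 rad of their direction, its nose within 3 mm of the lower stop; the clamp's face is within 3 mm of the injector's head and still (all of step 3 and linear speed of injector below 0.01 m/s and angular speed of injector below 0.1 rad/s and velocity of joint clamp between -0.005 and 0.005 m/s); the robot touches nothing.
It fails at once if another thing on the bench is moved by more than 30 mm or tipped over (distance of any of nozzle_holder, bottle, parts_cup from where it was at the start of the episode above 0.03 m or angle between any of bottle, parts_cup's own z axis and vertical above 0.5 rad).
It fails at once if the injector is slammed or forced against the stand (over 80 N) (contact force between injector and cradle above 80 N).
It also fails if it takes over 72 s, if anything falls off the work surface, if the arm or the gripper's body presses on something with over 40 N, if the wrist force passes 120 N, or if a joint passes its speed limit or range.

### The arm

A 6-joint arm with a two-finger parallel gripper is mounted at the origin on the work surface. World frame = base frame: x ahead of the robot, y to its left, z up, the work surface at z = 0. Lengths are in m, angles in rad, forces in N, time in s.
With the tool pointing down it reaches from about 0.275 to 0.775 m from the base axis. Payload 14.6 kg.
Tool frame: the origin (TCP) lies between the finger pads; the fingertips stand 17 mm ahead of it and the grasp point (between the pads) lies 2 mm behind it (nose_length is the distance from the TCP to the fingertips, in m); z points along the fingers, y is the line along which they close (so a half turn about z gives the same grasp; the last joint's range is limited). The gripper opens to 85 mm and grips with 20 to 120 N. Pads are 22 mm wide; open, the fingers measure 114 mm over their backs; the gripper's body (76 mm by 85 mm) begins 54 mm behind the grasp point. The pads swing forward as they close: fully open they stand 13 mm farther back than shut.
Start: joints at [1.185, 0.263, -0.048, 1.259, 0, 1.415], TCP at [0.12, 0.511, 0.248] pointing down, gripper open.
Joint ranges: [-2.65, 2.65], [-0.89, 1.7], [-1.18, 1.37], [-2.13, 2.11], [-1.35, 1.29], [-3.14, 3.14]. Speed limits (rad/s): [1.89, 1.89, 2.57, 2.79, 3.14, 3.14].

### API

Orientations are given as a unit quaternion [x, y, z, w].
In Python, from plant import * gives the robot as it stands.
- The arm moves only by the tool apply_moves, never from a script. Its argument "series" is text: rows parted by semicolons, each of 5 numbers parted by spaces: the shift along the tool's x, y, z each as a share of 100 mm, from -1 to 1, then the turn about the tool's z as a share of pi rad, from -1 to 1, then the opening, from 0 (shut) to 1 (fully open). A call has 1 to 20 rows; each row is the pose to reach, as a shift and turn from the pose commanded when the call began, along the tool's axes at that moment, turning the shorter way round; what a row does not reach only later rows make up. A row lasts 1/12 s, in which the tool goes at most 41.7 mm and 7.16 degrees, less where a joint would pass 70% of its speed; a pose out of reach is approached as far as the arm can. A call with a number of a shift or a turn outside -1 to 1 is refused whole. A call with a gripper value outside its range is refused whole. The fingers move at their own pace and stop on an object; the grip force is fixed at half the most. Time passes only in rows, so rows that repeat a pose let the fingers close. It gives the time, the measured TCP pose, the force, the opening and the grip force at its end, in the units of the state.
- read_state(): the state, without advancing time (a new reading comes with each control period).
- read_camera(name): name is "scene" or "top" or "wrist"; returns a dict with "img" (384x512x3 uint8, red, green, blue), "mtx" (3x3 intrinsics, pixels), "k1" (the pictures are not rectified: a ray, as slopes to the right and down, at radius r is drawn at 1 + k1 r^2 times it, then the intrinsics apply), "eye" and "attitude" of the camera in the world; the wrist camera has in their place "tool_from_camera" (4x4, takes a point from camera to tool coordinates, whose origin is the TCP and whose axes are the flange's). Camera axes: x right, y up, looking along -z (the intrinsics and any distortion apply to the point x, -y, -z); pixel columns grow to the right and rows downward; lengths in m; the calibration is good to about 2 mm. A picture is of the moment at which its call begins: read the wrist's pose just before it. There is no depth.
- hand_in(): hands the job in; it is judged then, once.
Trained networks look in a picture, given as the dict that the camera call returned (one of the last four; its "shot" number tells which), for a name from the list of things; names that differ only in an ending like _2 or _b are one class to them, and where a whole thing is asked for, a point or a joint stands for the part that bears it (a point fixed in the world has none). Each returns a list of dicts, best first, with "conf" (0 to 1); they miss things now and then, are a little off and sometimes report something else, mostly with a low value. They report only what shows in the picture. A call takes as long as a camera call. They do not tell look-alikes from the thing itself.
- silhouettes(picture, query): "pixels" (384x512 bool, what is visible of it) and "box" ([centre column, centre row, width, height] in pixels, round what is visible of it).
The state is a dict: "clock": time; "qpos": joint angles; "qvel": joint speeds; "effort": joint torques, N m; "tcp_pos": TCP position; "ee_rot": TCP orientation; "wrist_force": force on the tool from outside, world axes, zero at the start; "wrist_torque": the same for the moment, N m; "width": finger opening in m; "finger_force": force on a finger pad.
Only numpy, scipy, OpenCV 4.12 (cv2) and the standard library are available. Lean on these libraries where they do the work, as an engineer would, in place of code of your own. Each camera call takes 0.05 s, during which the arm holds its last target. There are 200 camera calls.

## Working session

There is one attempt and no reset: what is moved stays moved. The work goes in short steps, Python scripts to look and compute and a tool call to move; the robot and the scene stay as the last step left them, time stands still between calls to the robot, and variables do not carry over. Pictures are saved under pics/ and viewed, at most 10 in all, crops included, and the job is handed in when it is done.

Besides the shell and the picture viewer there is one more tool, called after "Request:" by a JSON object that holds its "api" and its "payload". apply_moves: Moves the arm, as the interface text tells. Shift numbers are shares of 100 mm and turn numbers shares of pi rad, none past 1 either way. Its arguments: {"type":"object","properties":{"series":{"type":"string"}},"required":["series"]}

```bash
mkdir -p pics; ls; cat > h.py <<'E'
from plant import *
import numpy as np, cv2
from scipy.spatial.transform import Rotation as R
def cam(c, st=None):
    """returns eye, Rcam (world from camera)"""
    if "eye" in c:
        a=np.array(c["attitude"],float)
        Rm=a if a.shape==(3,3) else R.from_quat(a).as_matrix()
        return np.array(c["eye"]),Rm
    T=np.array(c["tool_from_camera"]);Rt=R.from_quat(st["ee_rot"]).as_matrix()
    return np.array(st["tcp_pos"])+Rt@T[:3,3],Rt@T[:3,:3]
def proj(c,P,st=None):
    e,Rm=cam(c,st);p=(np.atleast_2d(P)-e)@Rm
    s=np.c_[p[:,0]/-p[:,2],-p[:,1]/-p[:,2]];r2=(s**2).sum(1,keepdims=True)
    s=s*(1+c["k1"]*r2);m=np.array(c["mtx"])
    return np.c_[s,np.ones(len(s))]@m.T[:,:2]
def ray(c,uv,st=None):
    m=np.array(c["mtx"]);d=(np.linalg.inv(m)@np.r_[uv,1])[:2];s=d.copy()
    for _ in range(20): s=d/(1+c["k1"]*(s@s))
    e,Rm=cam(c,st);v=Rm@np.array([s[0],-s[1],-1]);return e,v/np.linalg.norm(v)
def atz(c,uv,z,st=None):
    e,v=ray(c,uv,st);return e+v*(z-e[2])/v[2]
def shot(n,f=None):
    st=read_state();c=read_camera(n)
    if f: cv2.imwrite(f"pics/{f}.png",cv2.cvtColor(c["img"],cv2.COLOR_RGB2BGR))
    return c,st
E
python3 - <<'E'
from h import *
ims=[]
for n in("scene","top"):
    c,st=shot(n); ims.append(c["img"]); print(n,c["eye"],c["attitude"],c["k1"],c["mtx"])
    for q in("cradle","clamp_grip","injector","rack","nozzle_holder","bottle","parts_cup"):
        print(q,[(round(d["conf"],2),np.round(d["box"]).tolist()) for d in silhouettes(c,q)][:4])
    cv2.imwrite(f"pics/{n}0.png",cv2.cvtColor(c["img"],cv2.COLOR_RGB2BGR))
print(read_state())
E
```

```text
pics
scene [1.06150418 0.79498854 0.93258229] [0.1188712  0.40914696 0.86328106 0.27058127] -0.0813491105356228 [[360.42663262   0.         256.92624257]
 [  0.         360.42663262 189.47458381]
 [  0.           0.           1.        ]]
cradle [(0.79, [222.0, 177.0, 83.0, 41.0])]
clamp_grip [(0.62, [218.0, 168.0, 23.0, 30.0])]
injector [(0.98, [361.0, 336.0, 16.0, 63.0]), (0.93, [306.0, 269.0, 56.0, 28.0])]
rack [(0.94, [301.0, 266.0, 64.0, 55.0])]
nozzle_holder [(0.81, [292.0, 248.0, 43.0, 22.0])]
bottle [(0.82, [229.0, 265.0, 22.0, 32.0])]
parts_cup [(0.81, [200.0, 156.0, 20.0, 20.0])]
top [0.35289967 0.05705382 1.94000571] [-0.040259    0.04245433  0.71565245 -0.69600173] -0.027259505892429498 [[491.71282272   0.         256.40374971]
 [  0.         491.71282272 200.82488152]
 [  0.           0.           1.        ]]
cradle [(0.67, [308.0, 192.0, 46.0, 88.0])]
clamp_grip [(0.78, [313.0, 185.0, 20.0, 24.0])]
injector [(0.71, [133.0, 205.0, 38.0, 37.0]), (0.51, [192.0, 210.0, 15.0, 50.0])]
rack [(0.85, [206.0, 213.0, 57.0, 42.0]), (0.59, [190.0, 209.0, 16.0, 49.0])]
nozzle_holder
[... 154 characters left out ...]
1.0, 19.0])]
{'clock': 0.8, 'qpos': array([ 1.18468980e+00,  2.63045588e-01, -4.82744538e-02,  1.25937547e+00,
        1.01991766e-05,  1.41551156e+00]), 'qvel': array([ 0.00134754, -0.00121596,  0.00294101, -0.0002556 ,  0.00070004,
       -0.00052787]), 'effort': array([ 2.22831390e-03, -6.37392926e+01,  3.84756911e+01,  9.85307233e-04,
        9.26532357e-05,  1.96489088e-05]), 'tcp_pos': array([0.12011068, 0.51109692, 0.24831589]), 'ee_rot': array([1.15154845e-01, 9.93347552e-01, 4.99333960e-05, 8.56457025e-06]), 'wrist_force': array([ 0.28317939, -0.40807304,  0.51280394]), 'wrist_torque': array([-0.00183576,  0.0571064 ,  0.02664967]), 'finger_force': 0.0, 'width': 0.08548666653633875}
```

```bash
python3 - <<'E'
import cv2,numpy as np
a=cv2.imread("pics/scene0.png")[110:385,150:410]; b=cv2.imread("pics/top0.png")[130:260,100:420]
cv2.imwrite("pics/s1.png",cv2.resize(a,None,fx=2.15,fy=2.15,interpolation=2)); cv2.imwrite("pics/t1.png",cv2.resize(b,None,fx=2.5,fy=2.5,interpolation=2))
E
```

```text
(no output)
```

View pics/s1.png

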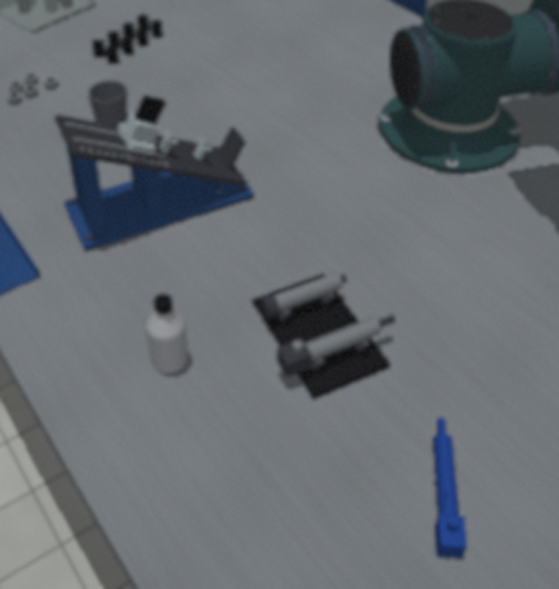

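View pics/t1.png

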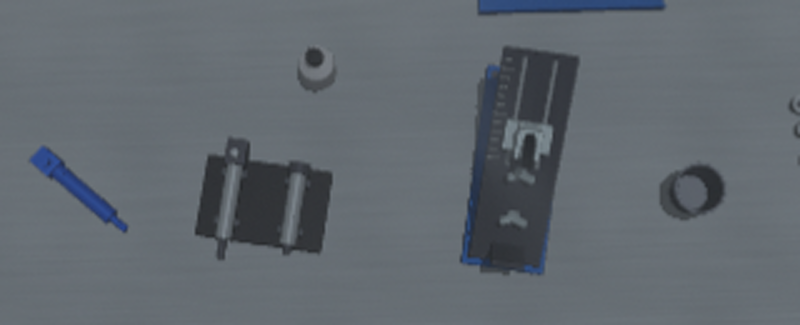

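```bash
python3 - <<'E'
from h import *
c,st=shot("top"); 
f=lambda x,y:(100+x/2.5-.3,130+y/2.5-.3)
P=lambda n,x,y,z:print(n,np.round(atz(c,f(x,y),z),4))
P("rest hi",520,176,.140);P("rest lo",513,217,.105);P("carr face",524,155,.155)
P("nose",221,258,.042);P("body/head",232,164,.042);P("headend",236,138,.05)
P("nozz a",289,250,.042);P("nozz b",299,162,.042)
P("bottle",314,55,.13);P("cup",696,190,.07)
# outer bed corners by height guess
P("bed top L",503,47,.2);P("bed top R",578,57,.2)
E
```

```text
rest hi [ 0.5619 -0.1407  0.14  ]
rest lo [ 0.5044 -0.1316  0.105 ]
carr face [ 0.591  -0.1462  0.155 ]
nose [0.4587 0.315  0.042 ]
body/head [0.6045 0.2961 0.042 ]
headend [0.644  0.2883 0.05  ]
nozz a [0.4682 0.2098 0.042 ]
nozz b [0.6047 0.1917 0.042 ]
bottle [0.7543 0.1599 0.13  ]
cup [ 0.5409 -0.4176  0.07  ]
bed top L [ 0.7431 -0.1171  0.2   ]
bed top R [ 0.7255 -0.2249  0.2   ]
```

Request:
{"api": "apply_moves", "payload": {"series": "-1 -0.9 -0.5 -0.023 1; -1 -0.9 -1 -0.023 1; -1 -0.9 -1 -0.023 1; -1 -0.9 -1 -0.023 1; -1 -0.9 -1 -0.023 1"}}

```text
clock: 1.27
tcp_pos: [0.199, 0.3985, 0.3528]
ee_rot: [0.08, 0.997, 0.002, 0.002]
wrist_force: [0.5, 0.6, 0.6]
width: 0.0856
finger_force: 0.0
```

Request:
{"api": "apply_moves", "payload": {"series": "-1 -0.9 0 0 1; -1 -0.9 0 0 1; -1 -0.9 0 0 1; -1 -0.9 0 0 1"}}

```text
clock: 1.6
tcp_pos: [0.2837, 0.2927, 0.3482]
ee_rot: [0.081, 0.997, -0.0, 0.0]
wrist_force: [-0.5, -0.1, -0.1]
width: 0.0851
finger_force: 0.0
```

Request:
{"api": "apply_moves", "payload": {"series": "-1 -0.9 0 0 1; -1 -0.9 0 0 1; -1 -0.9 0 0 1; -1 -0.9 0 0 1"}}

```text
clock: 1.93
tcp_pos: [0.3686, 0.1879, 0.3479]
ee_rot: [0.081, 0.997, -0.0, 0.0]
wrist_force: [-0.2, 0.6, -1.3]
width: 0.0855
finger_force: 0.0
```

Request:
{"api": "apply_moves", "payload": {"series": "-1 -0.9 0 0 1; -1 -0.9 0 0 1; -1 -0.9 0 0 1; -1 -0.9 0 0 1"}}

```text
clock: 2.27
tcp_pos: [0.4533, 0.0832, 0.3474]
ee_rot: [0.081, 0.997, -0.0, -0.0]
wrist_force: [-0.4, 0.3, -1.4]
width: 0.0852
finger_force: 0.0
```

Request:
{"api": "apply_moves", "payload": {"series": "-0.5 -1 0 0 1; -0.5 -1 0 0 1; -0.5 -1 0 0 1; -0.5 -1 0 0 1"}}

```text
clock: 2.6
tcp_pos: [0.4854, -0.0236, 0.3474]
ee_rot: [0.081, 0.997, -0.0, -0.0]
wrist_force: [0.1, 0.2, -1.4]
width: 0.0855
finger_force: 0.0
```

Request:
{"api": "apply_moves", "payload": {"series": "-0.5 -1 0 0 1; -0.5 -1 0 0 1; -0.5 -1 0 0 1; -0.5 -1 0 0 1; -0.5 -1 0 0 1"}}

```text
clock: 3.02
tcp_pos: [0.518, -0.1271, 0.3476]
ee_rot: [0.08, 0.997, 0.0, -0.0]
wrist_force: [-0.7, 1.9, -0.6]
width: 0.0857
finger_force: 0.0
```

```bash
python3 - <<'E'
from h import *
c,st=shot("wrist","w1"); print(st["tcp_pos"],st["ee_rot"],c["tool_from_camera"],c["mtx"],c["k1"])
for q in("cradle","clamp_grip"):
  for d in silhouettes(c,q)[:2]: print(q,d["conf"],np.round(d["box"]))
E
```

```text
[ 0.51796052 -0.12710121  0.34762291] [ 8.00967964e-02  9.96786930e-01  2.81339160e-04 -4.90217615e-04] [[-4.92336118e-04  9.50807031e-01  3.09783387e-01  8.02234699e-02]
 [ 9.99999766e-01  6.15131145e-04 -2.98708771e-04 -2.54153564e-04]
 [-4.74571809e-04  3.09783167e-01 -9.50807112e-01 -1.25111170e-01]
 [ 0.00000000e+00  0.00000000e+00  0.00000000e+00  1.00000000e+00]] [[331.74093343   0.         251.48575861]
 [  0.         331.74093343 196.33667096]
 [  0.           0.           1.        ]] -0.05354859533043501
cradle 0.67 [242. 226. 101. 293.]
clamp_grip 0.86 [246. 265.  65.  48.]
```

View pics/w1.png

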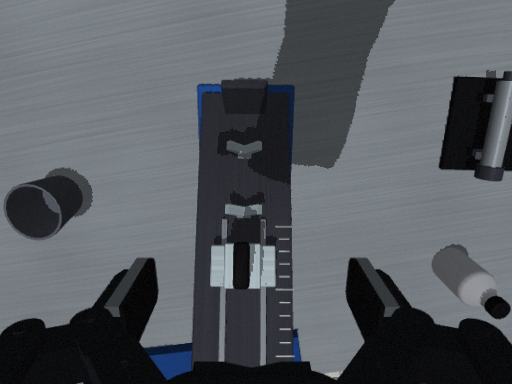

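```bash
python3 - <<'E'
import cv2
a=cv2.imread("pics/w1.png")[70:300,150:340]
cv2.imwrite("pics/w1z.png",cv2.resize(cv2.convertScaleAbs(a,alpha=1.6,beta=20),None,fx=2.6,fy=2.6,interpolation=2))
E
```

```text
(no output)
```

View pics/w1z.png

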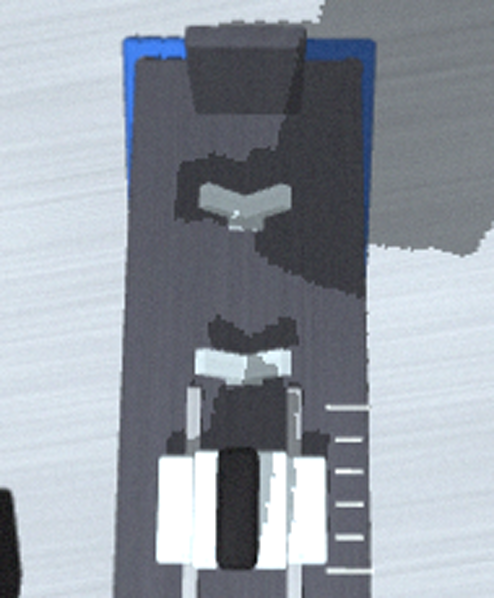

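```bash
cat > fit.py <<'E'
from h import *
from scipy.optimize import least_squares
def cr(p):
    return R.from_euler("z",p[2]).as_matrix()@R.from_euler("y",-np.pi/6).as_matrix(), np.array([p[0],p[1],.13])
E
python3 - <<'E'
from fit import *
c,_=shot("wrist"); st=read_state(); print(st["tcp_pos"])
Z=np.array([(190,48),(303,48),(186,28),(307,28),(200,183),(200,208),(291,183),(291,208),(195,350),(195,373),(290,350),(290,375),(219,448),(258,448),(219,570),(258,570)],float)
uv=Z/2.6+[150,70]-.3
def M(d):
    g=.182-d
    return np.array([(-.095,-.025,.026),(-.095,.025,.026),(-.105,-.025,.026),(-.105,.025,.026)]+[(x,y,-.004) for x0 in(-.042,.030) for y in(-.0175,.0175) for x in(x0-.005,x0+.005)]+[(g-.02,-.007,.056),(g-.02,.007,.056),(g+.02,-.007,.056),(g+.02,.007,.056)])
def res(p):
    A,t=cr(p); return (proj(c,M(p[3])@A.T+t,st)-uv).ravel()
s=least_squares(res,[.538,-.137,-.16,.09],loss="soft_l1");print(s.x,np.rad2deg(s.x[2]),s.cost);print(np.round(res(s.x).reshape(-1,2),1).tolist())
A,t=cr(s.x);g=.182-s.x[3];print("grip",A@[g,0,.04]+t,"xaxis",A[:,0])
E
```

```text
[ 0.51746758 -0.125389    0.34854815]
[ 0.53029387 -0.13596328 -0.16520639  0.09304818] -9.465628753810615 13.409117602680421
[[-2.0, -0.2], [1.6, 0.1], [-0.2, -0.9], [0.0, -0.6], [2.0, 0.8], [1.8, -0.3], [-1.7, 1.0], [-1.7, -0.1], [2.5, 0.0], [2.3, 0.4], [-1.3, 0.2], [-1.3, -0.1], [-0.4, -0.4], [0.8, -0.3], [-1.1, 0.3], [0.5, 0.4]]
grip [ 0.58655185 -0.14534295  0.20911693] xaxis [ 0.85423398 -0.142423    0.5       ]
```

Request:
{"api": "apply_moves", "payload": {"series": "-0.71 -0.09 0.3 0 1; -0.71 -0.09 0.6 0 1; -0.71 -0.09 0.6 0 1; -0.71 -0.09 0.6 0 1"}}

```text
clock: 3.55
tcp_pos: [0.5865, -0.1458, 0.2851]
ee_rot: [0.079, 0.997, 0.001, -0.002]
wrist_force: [-0.3, 0.5, -0.5]
width: 0.0852
finger_force: 0.0
```

Request:
{"api": "apply_moves", "payload": {"series": "0 0 0.3 0 1; 0 0 0.55 0 1; 0 0 0.8 0 1; 0 0 0.8 0 1; 0 0 0.8 0 0.5; 0 0 0.8 0 0; 0 0 0.8 0 0; 0 0 0.8 0 0; 0 0 0.8 0 0; 0 0 0.8 0 0; 0 0 0.8 0 0; 0 0 0.8 0 0"}}

```text
clock: 4.55
tcp_pos: [0.5864, -0.1474, 0.2091]
ee_rot: [0.08, 0.997, -0.001, 0.0]
wrist_force: [-2.5, -3.8, 6.0]
width: 0.0131
finger_force: 59.0
```

Request:
{"api": "apply_moves", "payload": {"series": "-0.04 0 -0.02 0 0; -0.12 0 -0.07 0 0; -0.21 0 -0.12 0 0; -0.3 0 -0.173 0 0; -0.39 0 -0.225 0 0; -0.48 0 -0.277 0 0; -0.57 0 -0.33 0 0; -0.66 0 -0.38 0 0; -0.75 0 -0.433 0 0; -0.75 0 -0.433 0 0; -0.75 0 -0.433 0 0"}}

```text
clock: 5.47
tcp_pos: [0.6608, -0.16, 0.2527]
ee_rot: [0.08, 0.997, -0.001, 0.001]
wrist_force: [-1.9, -7.3, 7.2]
width: 0.0133
finger_force: 60.0
```

```bash
python3 - <<'E'
from h import *
for i in range(6):
    s,c=read_state(),read_camera("wrist"); print(np.round(s["tcp_pos"],4),np.round(s["ee_rot"],4),np.round(s["wrist_force"],1),s["width"])
E
```

```text
[ 0.6608 -0.16    0.2527] [ 7.980e-02  9.968e-01 -1.200e-03  7.000e-04] [-1.9 -7.3  7.2] 0.013302031031408267
[ 0.6607 -0.1599  0.2526] [ 7.980e-02  9.968e-01 -1.200e-03  8.000e-04] [-0.9 -7.6  6.4] 0.013490967692508186
[ 0.6607 -0.16    0.2526] [ 7.980e-02  9.968e-01 -1.200e-03  8.000e-04] [-1.9 -8.3  6.6] 0.013321153444169825
[ 0.6607 -0.1599  0.2526] [ 7.980e-02  9.968e-01 -1.200e-03  8.000e-04] [ 0.2 -7.   5.8] 0.013438718122777027
[ 0.6606 -0.1599  0.2526] [ 7.980e-02  9.968e-01 -1.200e-03  8.000e-04] [-1.4 -7.9  6.3] 0.01370134510175683
[ 0.6606 -0.1599  0.2526] [ 7.980e-02  9.968e-01 -1.200e-03  8.000e-04] [-1.3 -7.4  5.7] 0.013397393887924191
```

Request:
{"api": "apply_moves", "payload": {"series": "0 0 0 0 1; 0 0 0 0 1; 0 0 0 0 1; 0 0 0 0 1; 0 0 -0.2 0 1; 0 0 -0.6 0 1; 0 0 -0.8 0 1; 0.2 0.3 -0.8 0 1; 0.42 0.86 -0.8 0 1; 0.42 0.86 -0.8 0 1"}}

```text
clock: 6.6
tcp_pos: [0.6316, -0.064, 0.3325]
ee_rot: [0.079, 0.997, 0.0, 0.001]
wrist_force: [0.7, 0.2, 0.1]
width: 0.0856
finger_force: 0.0
```

Request:
{"api": "apply_moves", "payload": {"series": "0.42 0.86 0 0 1; 0.42 0.86 0 0 1; 0.42 0.86 0 0 1"}}

```text
clock: 6.85
tcp_pos: [0.6028, 0.0289, 0.3323]
ee_rot: [0.078, 0.997, 0.001, 0.0]
wrist_force: [-0.3, 0.1, 0.3]
width: 0.0856
finger_force: 0.0
```

Request:
{"api": "apply_moves", "payload": {"series": "0.42 0.86 0 0 1; 0.42 0.86 0 0 1; 0.42 0.86 0 0 1"}}

```text
clock: 7.1
tcp_pos: [0.5749, 0.1201, 0.332]
ee_rot: [0.078, 0.997, 0.001, -0.0]
wrist_force: [-0.6, 0.4, 0.7]
width: 0.0855
finger_force: 0.0
```

Request:
{"api": "apply_moves", "payload": {"series": "0.42 0.86 0 0 1; 0.42 0.86 0 0 1; 0.42 0.86 0 0 1"}}

```text
clock: 7.35
tcp_pos: [0.5472, 0.2115, 0.3318]
ee_rot: [0.078, 0.997, 0.0, -0.0]
wrist_force: [0.5, -0.6, 0.5]
width: 0.0856
finger_force: 0.0
```

Request:
{"api": "apply_moves", "payload": {"series": "0.42 0.86 0 0 1; 0.42 0.86 0 0 1; 0.42 0.86 0 0 1; 0.42 0.86 0 0 1; 0.42 0.86 0 0 1"}}

```text
clock: 7.77
tcp_pos: [0.5209, 0.2993, 0.3314]
ee_rot: [0.078, 0.997, -0.0, -0.0]
wrist_force: [-0.4, -0.5, 0.3]
width: 0.0855
finger_force: 0.0
```

```bash
python3 - <<'E'
from h import *
c,st=shot("wrist","w2"); print(read_state()["tcp_pos"],st["ee_rot"])
for q in("injector","rack"):
  for d in silhouettes(c,q)[:2]:
    print(q,d["conf"],np.round(d["box"]))
    p=np.argwhere(d["pixels"])[:,::-1].astype(float); m,e,_=cv2.PCACompute2(p,None); print(m,e)
E
```

```text
[0.52122896 0.29860401 0.33146805] [ 7.84891768e-02  9.96914947e-01 -1.88751310e-04 -3.96409391e-05]
injector 0.86 [433. 165. 113.  86.]
[[435.5340081  165.94696356]] [[ 0.808539    0.58844259]
 [-0.58844259  0.808539  ]]
injector 0.75 [256. 174.  25. 142.]
[[255.65021614 183.38580692]] [[-0.02231645  0.99975096]
 [ 0.99975096  0.02231645]]
rack 0.71 [221. 171. 152.  93.]
[[221.12950487 168.76227141]] [[ 0.99922391  0.03938998]
 [-0.03938998  0.99922391]]
```

View pics/w2.png

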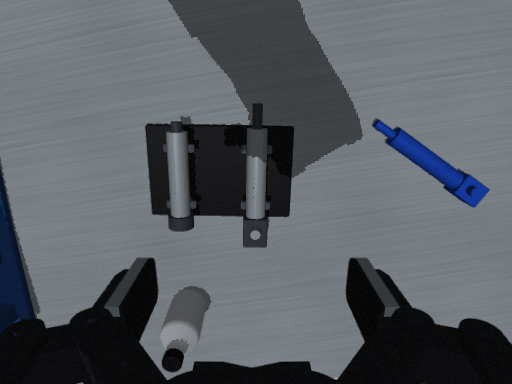

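```bash
python3 - <<'E'
from h import *
c,_=shot("wrist"); st=read_state()
a=atz(c,(258,103.5),.045,st);b=atz(c,(258,128),.05,st);e=atz(c,(256,219.5),.058,st);h=atz(c,(255.5,246),.05,st)
print(a,b,e,h,np.linalg.norm(h-a))
d=(e-b)[:2];d/=np.linalg.norm(d);print("yaw",np.rad2deg(np.arctan2(d[1],d[0])))
for p,x in((a,-.095),(b,-.065),(e,.05),(h,.09)): print("origin",p[:2]-d*x)
o=np.mean([p[:2]-d*x for p,x in((a,-.095),(b,-.065),(e,.05),(h,.09))],0)
Rt=R.from_quat(st["ee_rot"]).as_matrix(); print(st["tcp_pos"],"to origin in tool",Rt.T@(np.r_[o,.042]-st["tcp_pos"]),"tool y deg",np.rad2deg(np.arctan2(Rt[1,1],Rt[0,1])))
E
```

```text
[0.46017762 0.31571679 0.045     ] [0.48841441 0.31120951 0.05      ] [0.6025556  0.29065124 0.058     ] [0.64394025 0.28355574 0.05      ] 0.1866227184007543
yaw -10.21022632417484
origin [0.5536732  0.29887705]
origin [0.55238506 0.29968759]
origin [0.5533474  0.29951426]
origin [0.55536549 0.29950918]
[0.5214457  0.29800926 0.33163312] to origin in tool [-0.03158742  0.00654736  0.28963514] tool y deg 80.83099867031322
```

Request:
{"api": "apply_moves", "payload": {"series": "-0.316 0.065 0.3 0.006 1; -0.316 0.065 0.7 0.006 1; -0.316 0.065 1 0.006 1; -0.316 0.065 1 0.006 1"}}

```text
clock: 8.3
tcp_pos: [0.5515, 0.2986, 0.2258]
ee_rot: [0.089, 0.996, -0.002, -0.004]
wrist_force: [-0.4, -1.5, -0.6]
width: 0.0852
finger_force: 0.0
```

Request:
{"api": "apply_moves", "payload": {"series": "0 0 0.4 0 1; 0 0 0.8 0 1; 0 0 1 0 1; 0 0 1 0 1"}}

```text
clock: 8.63
tcp_pos: [0.5521, 0.2995, 0.1294]
ee_rot: [0.089, 0.996, -0.001, -0.002]
wrist_force: [-0.7, -0.4, -0.0]
width: 0.0854
finger_force: 0.0
```

Request:
{"api": "apply_moves", "payload": {"series": "0 0 0.3 0 1; 0 0 0.6 0 1; 0 0 0.8 0 1; 0 0 0.92 0 1; 0 0 0.92 0 1; 0 0 0.92 0 0.5; 0 0 0.92 0 0; 0 0 0.92 0 0; 0 0 0.92 0 0; 0 0 0.92 0 0; 0 0 0.92 0 0; 0 0 0.92 0 0"}}

```text
clock: 9.63
tcp_pos: [0.5534, 0.2997, 0.0407]
ee_rot: [0.089, 0.996, -0.001, 0.001]
wrist_force: [-1.8, -7.8, 11.3]
width: 0.0242
finger_force: 58.2
```

Request:
{"api": "apply_moves", "payload": {"series": "0 0 -0.1 0 0; 0 0 -0.4 0 0; 0 0 -0.8 0 0; 0 0 -1 0 0; 0 0 -1 0 0"}}

```text
clock: 10.05
tcp_pos: [0.5548, 0.3014, 0.1447]
ee_rot: [0.089, 0.996, 0.002, 0.003]
wrist_force: [0.1, -0.8, -4.6]
width: 0.0244
finger_force: 60.1
```

Request:
{"api": "apply_moves", "payload": {"series": "0 0 -0.4 0 0; -0.05 -0.3 -0.8 0 0; -0.1 -0.6 -1 0 0; -0.12 -0.87 -1 0 0"}}

```text
clock: 10.38
tcp_pos: [0.5507, 0.2123, 0.2432]
ee_rot: [0.088, 0.996, 0.001, 0.002]
wrist_force: [0.5, 0.1, -4.5]
width: 0.0242
finger_force: 61.0
```

Request:
{"api": "apply_moves", "payload": {"series": "-0.04 -0.3 -0.2 0 0; -0.08 -0.6 -0.2 0 0; -0.12 -0.87 -0.2 0 0"}}

```text
clock: 10.63
tcp_pos: [0.5457, 0.1236, 0.2597]
ee_rot: [0.089, 0.996, 0.0, 0.0]
wrist_force: [0.7, -0.3, -5.1]
width: 0.024
finger_force: 61.0
```

Request:
{"api": "apply_moves", "payload": {"series": "-0.04 -0.3 0 0 0; -0.08 -0.6 0 0 0; -0.12 -0.87 0 0 0"}}

```text
clock: 10.88
tcp_pos: [0.5417, 0.0358, 0.2587]
ee_rot: [0.089, 0.996, 0.0, -0.001]
wrist_force: [0.1, -0.7, -3.9]
width: 0.0242
finger_force: 61.0
```

Request:
{"api": "apply_moves", "payload": {"series": "-0.04 -0.3 0 0 0; -0.08 -0.6 0 0 0; -0.12 -0.87 0 0 0"}}

```text
clock: 11.13
tcp_pos: [0.5382, -0.0519, 0.2587]
ee_rot: [0.089, 0.996, 0.0, -0.001]
wrist_force: [0.4, -0.3, -4.0]
width: 0.0242
finger_force: 61.0
```

Request:
{"api": "apply_moves", "payload": {"series": "-0.04 -0.3 0 -0.004 0; -0.08 -0.6 0 -0.004 0; -0.12 -0.87 0 -0.004 0; -0.12 -0.87 0 -0.004 0; -0.12 -0.87 0 -0.004 0; -0.12 -0.87 0 -0.004 0"}}

```text
clock: 11.63
tcp_pos: [0.5351, -0.1378, 0.2589]
ee_rot: [0.082, 0.997, 0.0, -0.001]
wrist_force: [0.2, 0.6, -5.3]
width: 0.0241
finger_force: 61.0
```

```bash
python3 - <<'E'
from h import *
c,_=shot("wrist","w3"); st=read_state(); print(st)
E
```

```text
{'clock': 11.6833, 'qpos': array([-3.98911714e-01,  3.08893697e-01,  4.71993378e-02,  1.31017017e+00,
        2.97595188e-04, -2.34623710e-01]), 'qvel': array([ 0.01144907, -0.00537259,  0.00320262,  0.00190609, -0.00211669,
       -0.00160076]), 'effort': array([-1.51386436e+00, -7.02054906e+01,  4.04932523e+01, -6.95251627e-02,
       -3.31975508e-02, -7.61082221e-03]), 'tcp_pos': array([ 0.53522913, -0.13739954,  0.25910405]), 'ee_rot': array([ 8.20517197e-02,  9.96627918e-01,  3.07765766e-04, -4.61179794e-04]), 'wrist_force': array([ 0.465597  , -0.31537093, -3.68386742]), 'wrist_torque': array([-0.03922916, -0.00325168,  0.0007911 ]), 'finger_force': 60.95531702041626, 'width': 0.02426684802043618}
```

View pics/w3.png

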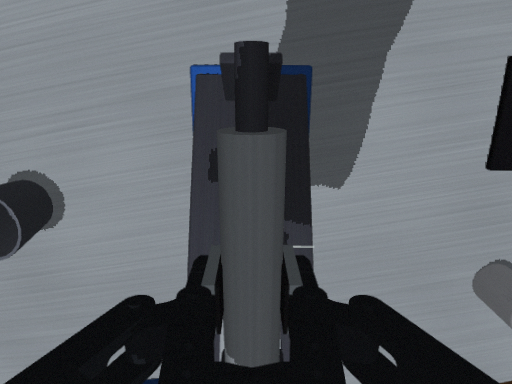

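Request:
{"api": "apply_moves", "payload": {"series": "0 0 0.3 0 0; 0 0 0.6 0 0; 0 0 0.8 0 0; 0 0 0.9 0 0; 0 0 0.9 0 0"}}

```text
clock: 12.1
tcp_pos: [0.5343, -0.1366, 0.1673]
ee_rot: [0.082, 0.997, 0.001, -0.002]
wrist_force: [0.2, -0.3, -4.5]
width: 0.0242
finger_force: 60.9
```

Request:
{"api": "apply_moves", "payload": {"series": "0 0 0.03 0 0; 0 0 0.06 0 0; 0 0 0.09 0 0; 0 0 0.12 0 0; 0 0 0.14 0 0; 0 0 0.14 0 0"}}

```text
clock: 12.6
tcp_pos: [0.5355, -0.1381, 0.1557]
ee_rot: [0.082, 0.997, 0.0, 0.0]
wrist_force: [-1.8, 1.4, -0.2]
width: 0.0244
finger_force: 61.4
```

```bash
python3 - <<'E'
from h import *
c,_=shot("wrist","w4"); st=read_state(); print(st["tcp_pos"],st["wrist_force"],st["wrist_torque"])
E
```

```text
[ 0.53554643 -0.13818197  0.15581175] [-1.45383111  0.68706636 -0.4158187 ] [ 0.12511553 -0.06223977  0.00907232]
```

Request:
{"api": "apply_moves", "payload": {"series": "0 0 0.03 0 0; 0 0 0.06 0 0; 0 0 0.09 0 0; 0 0 0.09 0 0"}}

```text
clock: 12.98
tcp_pos: [0.5349, -0.138, 0.1462]
ee_rot: [0.082, 0.997, 0.0, -0.001]
wrist_force: [-5.8, 1.6, 0.0]
width: 0.0244
finger_force: 62.1
```

Request:
{"api": "apply_moves", "payload": {"series": "0 0 0.02 0 0; 0 0 0.04 0 0; 0 0 0.06 0 0; 0 0 0.06 0 0"}}

```text
clock: 13.32
tcp_pos: [0.5352, -0.1386, 0.141]
ee_rot: [0.082, 0.997, -0.001, 0.0]
wrist_force: [-6.4, -1.8, 4.9]
width: 0.0245
finger_force: 62.8
```

```bash
python3 - <<'E'
from h import *
c,_=shot("wrist","w4"); st=read_state(); print(st["tcp_pos"],st["wrist_force"],st["wrist_torque"])
E
```

```text
[ 0.53520862 -0.13861375  0.1410909 ] [-6.3575716  -2.08616663  4.74676247] [-0.40422391  0.84122287  0.1880448 ]
```

View pics/w4.png

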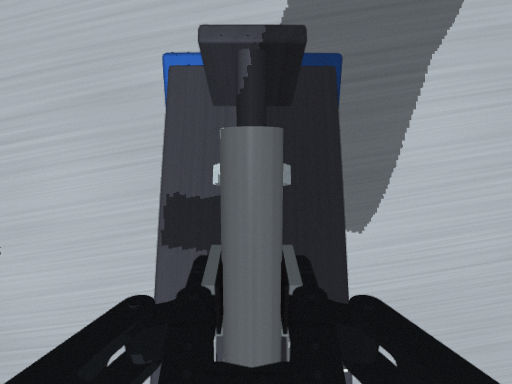

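Request:
{"api": "apply_moves", "payload": {"series": "0 0 0.02 0 0; 0 0 0.04 0 0; 0 0 0.05 0 0; 0 0 0.05 0 0"}}

```text
clock: 13.7
tcp_pos: [0.5355, -0.1387, 0.1367]
ee_rot: [0.083, 0.997, -0.001, 0.001]
wrist_force: [-7.8, -1.4, 13.3]
width: 0.0244
finger_force: 66.0
```

Request:
{"api": "apply_moves", "payload": {"series": "0 0 0.01 0 0; 0 0 0.02 0 0; 0 0 0.03 0 0; 0 0 0.03 0 0"}}

```text
clock: 14.03
tcp_pos: [0.5358, -0.1388, 0.1339]
ee_rot: [0.083, 0.997, -0.001, 0.001]
wrist_force: [-8.1, -0.9, 14.8]
width: 0.0241
finger_force: 68.2
```

Request:
{"api": "apply_moves", "payload": {"series": "0 0 0 0 0.33; 0 0 0 0 0.33; 0 0 0 0 0.36; 0 0 0 0 0.4; 0 0 0 0 0.5; 0 0 0 0 0.8; 0 0 0 0 0.9; 0 0 0 0 0.9"}}

```text
clock: 14.7
tcp_pos: [0.5354, -0.1382, 0.1325]
ee_rot: [0.082, 0.997, 0.0, -0.0]
wrist_force: [0.2, -0.2, 0.4]
width: 0.0762
finger_force: 0.0
```

Request:
{"api": "apply_moves", "payload": {"series": "0 0 -0.2 0 0.9; 0 0 -0.5 0 0.9; 0 0 -0.9 0 1; 0 0 -1 0 1; 0 0 -1 0 1"}}

```text
clock: 15.12
tcp_pos: [0.5366, -0.1386, 0.2357]
ee_rot: [0.082, 0.997, -0.001, 0.002]
wrist_force: [0.4, -0.1, 0.6]
width: 0.0852
finger_force: 0.0
```

Request:
{"api": "apply_moves", "payload": {"series": "0 0 -0.4 0 1; 0 0 -0.8 0 1; 0 0 -1 0 1; 0 0 -1 0 1"}}

```text
clock: 15.45
tcp_pos: [0.5363, -0.1385, 0.3359]
ee_rot: [0.082, 0.997, -0.001, 0.002]
wrist_force: [0.7, 0.3, 0.6]
width: 0.0855
finger_force: 0.0
```

```bash
python3 - <<'E'
from h import *
c,_=shot("wrist","w5"); st=read_state(); print(st["tcp_pos"],st["wrist_force"])
cv2.imwrite("pics/w5z.png",cv2.resize(cv2.convertScaleAbs(cv2.imread("pics/w5.png")[40:340,130:370],alpha=1.5,beta=20),None,fx=2,fy=2,interpolation=2))
E
```

```text
[ 0.53607692 -0.1384526   0.3335048 ] [ 0.264575   -0.19232573 -1.02190786]
```

View pics/w5z.png

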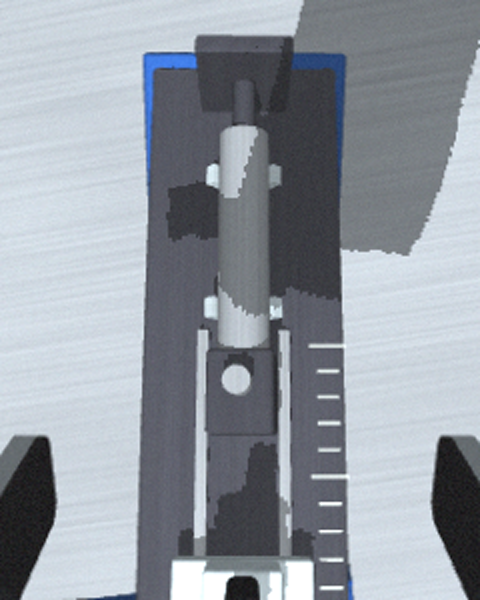

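```bash
python3 - <<'E'
from fit import *
c,_=shot("wrist"); st=read_state()
Z=np.array([(202,55),(290,56),(196,37),(294,38),(207,165),(207,187),(281,165),(281,187),(204,297),(204,319),(282,297),(282,319), (205,349),(274,349),(206,434),(273,434)],float)
uv=Z/2+[130,40]-.25
B=np.array([(-.095,-.025,.026),(-.095,.025,.026),(-.105,-.025,.026),(-.105,.025,.026)]+[(x,y,-.004) for x0 in(-.042,.030) for y in(-.0175,.0175) for x in(x0-.005,x0+.005)])
def M(u): return np.r_[B,np.array([(.05+u,-.016,.016),(.05+u,.016,.016),(.09+u,-.016,.016),(.09+u,.016,.016)])]
def res(p):
    A,t=cr(p); return (proj(c,M(p[3])@A.T+t,st)-uv).ravel()
s=least_squares(res,[.53,-.138,-.165,0.]);print(s.x,np.rad2deg(s.x[2]));print(np.round(res(s.x).reshape(-1,2),1).tolist())
A,t=cr([*s.x[:3]]);
for g in(.175,.112):print("grip",A@[g,0,.04]+t)
E
```

```text
[ 0.52888949 -0.13768804 -0.18045551  0.00195526] -10.339338846983397
[[-3.3, -1.5], [2.8, -1.1], [-0.0, -1.2], [0.7, -0.9], [1.7, 0.8], [1.5, -1.3], [-2.0, 1.4], [-2.0, -0.8], [1.5, 1.6], [1.3, 0.4], [-2.6, 2.1], [-2.6, 0.9], [0.9, -0.9], [1.0, -0.4], [-0.6, 0.4], [1.3, 0.9]]
grip [ 0.65830776 -0.16129913  0.25214102]
grip [ 0.6046341  -0.1515069   0.22064102]
```

Request:
{"api": "apply_moves", "payload": {"series": "-0.4 0 0 0 1; -0.8 0 0 0 1; -1 0 0 0 1; -1 0 0 0 1"}}

```text
clock: 15.88
tcp_pos: [0.6367, -0.155, 0.3281]
ee_rot: [0.082, 0.997, 0.001, -0.002]
wrist_force: [-0.7, 0.0, -1.3]
width: 0.0857
finger_force: 0.0
```

Request:
{"api": "apply_moves", "payload": {"series": "-0.26 0 0 0 1; -0.26 0 0.2 0 1; -0.26 0 0.5 0 1; -0.26 0 0.7 0 1; -0.26 0 0.82 0 1; -0.26 0 0.82 0 1; -0.26 0 0.82 0 0.5; -0.26 0 0.82 0 0; -0.26 0 0.82 0 0; -0.26 0 0.82 0 0; -0.26 0 0.82 0 0; -0.26 0 0.82 0 0; -0.26 0 0.82 0 0; -0.26 0 0.82 0 0"}}

```text
clock: 17.05
tcp_pos: [0.6597, -0.1597, 0.2512]
ee_rot: [0.083, 0.997, -0.001, 0.0]
wrist_force: [-2.2, -6.4, 4.1]
width: 0.013
finger_force: 59.4
```

Request:
{"api": "apply_moves", "payload": {"series": "0.05 0 0.029 0 0; 0.1 0 0.058 0 0; 0.15 0 0.087 0 0; 0.2 0 0.115 0 0; 0.25 0 0.144 0 0; 0.3 0 0.173 0 0; 0.35 0 0.202 0 0; 0.4 0 0.231 0 0; 0.44 0 0.254 0 0; 0.47 0 0.271 0 0; 0.47 0 0.271 0 0; 0.47 0 0.271 0 0"}}

```text
clock: 18.05
tcp_pos: [0.6131, -0.1519, 0.2239]
ee_rot: [0.083, 0.997, -0.001, 0.0]
wrist_force: [-2.1, -4.9, 2.9]
width: 0.0133
finger_force: 59.2
```

```bash
python3 - <<'E'
from h import *
for i in range(4):
  c,_=shot("wrist","w6"); st=read_state(); print(st["tcp_pos"],st["wrist_force"],st["wrist_torque"])
c,_=shot("scene","s6"); im=c["img"][130:220,160:280]; cv2.imwrite("pics/s6z.png",cv2.resize(im[:,:,::-1],None,fx=5,fy=5,interpolation=2))
E
```

```text
[ 0.61314951 -0.15184979  0.22392503] [-3.28149825 -4.89891149  2.86927114] [-0.71165923  0.5555223  -0.04632477]
[ 0.61312796 -0.15186896  0.22385435] [-3.63753323 -5.07633828  2.82784069] [-0.70263144  0.5649259  -0.06617466]
[ 0.61315303 -0.15185803  0.22390552] [-3.80540754 -5.10704098  2.90426204] [-0.74859487  0.563663   -0.07504124]
[ 0.61313233 -0.1518547   0.2238751 ] [-3.53241877 -5.76167266  2.31861756] [-0.70064936  0.58241882 -0.0805866 ]
```

Request:
{"api": "apply_moves", "payload": {"series": "0.017 0 0.01 0 0; 0.034 0 0.02 0 0; 0.034 0 0.02 0 0; 0.034 0 0.02 0 0"}}

```text
clock: 18.63
tcp_pos: [0.6102, -0.1514, 0.2222]
ee_rot: [0.083, 0.997, -0.001, 0.001]
wrist_force: [-1.2, -5.6, 4.0]
width: 0.0131
finger_force: 59.5
```

Request:
{"api": "apply_moves", "payload": {"series": "0.017 0 0.01 0 0; 0.017 0 0.01 0 0; 0.017 0 0.01 0 0"}}

```text
clock: 18.88
tcp_pos: [0.6085, -0.151, 0.2212]
ee_rot: [0.083, 0.997, -0.001, 0.001]
wrist_force: [-1.3, -5.6, 4.0]
width: 0.0131
finger_force: 59.5
```

Request:
{"api": "apply_moves", "payload": {"series": "0.017 0 0.01 0 0; 0.017 0 0.01 0 0; 0.017 0 0.01 0 0"}}

```text
clock: 19.13
tcp_pos: [0.6071, -0.1509, 0.2204]
ee_rot: [0.083, 0.997, -0.001, 0.001]
wrist_force: [-0.5, -4.8, 5.3]
width: 0.0138
finger_force: 59.6
```

Request:
{"api": "apply_moves", "payload": {"series": "0.009 0 0.005 0 0; 0.009 0 0.005 0 0; 0.009 0 0.005 0 0"}}

```text
clock: 19.38
tcp_pos: [0.6064, -0.1507, 0.2199]
ee_rot: [0.083, 0.997, -0.001, 0.001]
wrist_force: [1.9, -5.8, 5.6]
width: 0.0133
finger_force: 59.7
```

Request:
{"api": "apply_moves", "payload": {"series": "0.009 0 0.005 0 0; 0.009 0 0.005 0 0; 0.009 0 0.005 0 0"}}

```text
clock: 19.63
tcp_pos: [0.6055, -0.1506, 0.2194]
ee_rot: [0.083, 0.997, -0.001, 0.001]
wrist_force: [0.7, -5.5, 5.5]
width: 0.0131
finger_force: 59.7
```

```bash
python3 - <<'E'
from h import *
c,_=shot("wrist","w7"); st=read_state(); print(st["tcp_pos"],st["wrist_force"],st["wrist_torque"])
a=cv2.imread("pics/w7.png")[60:384,130:390]
cv2.imwrite("pics/w7z.png",cv2.resize(cv2.convertScaleAbs(a,alpha=1.5,beta=20),None,fx=1.85,fy=1.85,interpolation=2))
E
```

```text
[ 0.60554108 -0.15056898  0.21945549] [ 1.91081092 -4.86481707  5.4076524 ] [-0.66253698 -0.13475275 -0.12432254]
```

View pics/w7z.png

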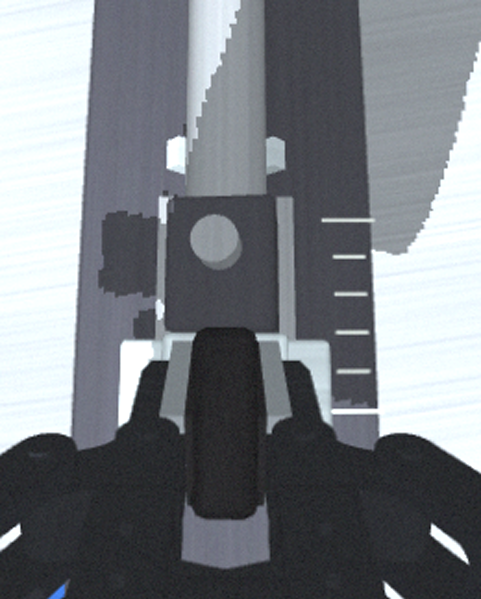

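Request:
{"api": "apply_moves", "payload": {"series": "0.009 0 0.005 0 0; 0.009 0 0.005 0 0; 0.009 0 0.005 0 0"}}

```text
clock: 19.93
tcp_pos: [0.6048, -0.1505, 0.219]
ee_rot: [0.083, 0.997, -0.001, 0.001]
wrist_force: [2.4, -5.1, 5.6]
width: 0.013
finger_force: 59.8
```

Request:
{"api": "apply_moves", "payload": {"series": "0.009 0 0.005 0 0; 0.009 0 0.005 0 0; 0.009 0 0.005 0 0"}}

```text
clock: 20.18
tcp_pos: [0.6047, -0.1504, 0.219]
ee_rot: [0.083, 0.997, -0.001, 0.002]
wrist_force: [7.1, -5.3, 8.1]
width: 0.0131
finger_force: 60.1
```

```bash
python3 - <<'E'
from h import *
c,_=shot("wrist"); st=read_state(); print(st["tcp_pos"],st["wrist_force"],st["wrist_torque"])
E
```

```text
[ 0.60472722 -0.15046837  0.21895231] [ 6.524864   -4.64988694  7.19164917] [-0.69109963 -1.04124386 -0.0941397 ]
```

Request:
{"api": "apply_moves", "payload": {"series": "0.009 0 0.005 0 0; 0.009 0 0.005 0 0; 0.009 0 0.005 0 0; 0.009 0 0.005 0 0"}}

```text
clock: 20.57
tcp_pos: [0.6046, -0.1504, 0.2189]
ee_rot: [0.083, 0.997, -0.001, 0.003]
wrist_force: [11.0, -6.0, 8.5]
width: 0.0132
finger_force: 60.3
```

Request:
{"api": "apply_moves", "payload": {"series": "0 0 0 0 0.3; 0 0 0 0 0.6; 0 0 0 0 1; 0 0 0 0 1; 0 0 0 0 1; 0 0 0 0 1; 0 0 -0.2 0 1; 0 0 -0.5 0 1; 0 0 -0.9 0 1; 0 0 -1 0 1"}}

```text
clock: 21.4
tcp_pos: [0.6027, -0.1494, 0.3221]
ee_rot: [0.082, 0.997, -0.001, 0.003]
wrist_force: [1.9, -0.5, 0.8]
width: 0.0851
finger_force: 0.0
```

Request:
{"api": "apply_moves", "payload": {"series": "0.4 0 -0.1 0 1; 0.7 0 -0.2 0 1; 0.7 0 -0.2 0 1; 0.7 0 -0.2 0 1; 0.7 0 -0.2 0 1"}}

```text
clock: 21.82
tcp_pos: [0.5334, -0.1379, 0.337]
ee_rot: [0.082, 0.997, -0.0, 0.0]
wrist_force: [0.1, -0.3, 0.3]
width: 0.0852
finger_force: 0.0
```

```bash
python3 - <<'E'
from h import *
c,_=shot("wrist","w8"); st=read_state(); print(st["tcp_pos"],st["wrist_force"],st["clock"])
a=cv2.imread("pics/w8.png")[40:340,130:370]
cv2.imwrite("pics/w8z.png",cv2.resize(cv2.convertScaleAbs(a,alpha=1.5,beta=20),None,fx=2,fy=2,interpolation=2))
E
```

```text
[ 0.53364102 -0.13789774  0.33651594] [0.33845332 0.3004714  0.12150991] 21.8667
```

View pics/w8z.png

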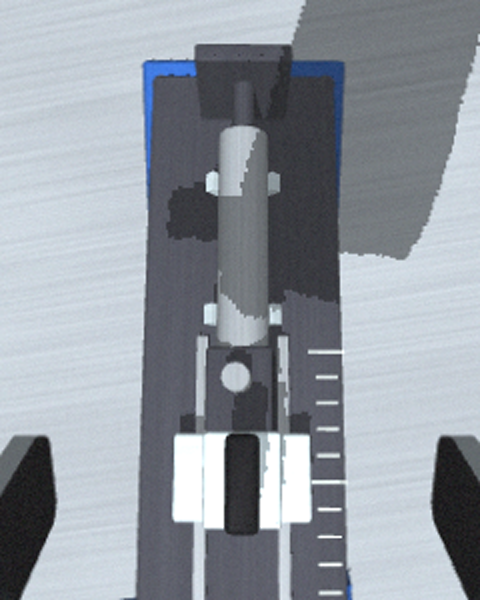

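```bash
python3 -c "
from plant import *
print(hand_in())"
```

```text
the job is handed in; nothing more can be done
None
```

I handed the job in at about 22 s: the injector lies in both V rests, nose downhill and pushed down until it stopped against the lower stop, with the clamp against its head and the gripper clear; it is slightly rolled about its axis, and the hand-in gave no verdict.

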